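# Slide the cordless bedside lamp onto its charging spot

### The arm

A 6-joint arm with a two-finger parallel gripper is mounted at the origin on the work surface. World frame = base frame: x ahead of the robot, y to its left, z up, the work surface at z = 0. Lengths are in mm, angles in rad, forces in N, time in s.
With the tool pointing down it reaches from about 325 to 900 mm from the base axis. Payload 6.1 kg.
Tool frame: the origin (TCP) lies on the centre line of the jaws, within the pads' length; the fingertips stand 11 mm ahead of it and the grasp point (between the pads) lies 8 mm behind it; z points along the fingers, y is the line along which they close (so a half turn about z gives the same grasp; the last joint's range is limited). The gripper opens to 85 mm and grips with 20 to 120 N. Pads are 22 mm wide; open, the fingers measure 114 mm over their backs; the gripper's body (76 mm by 85 mm) begins 54 mm behind the grasp point. The pads swing forward as they close: fully open they stand 13 mm farther back than shut.
Start: joints at [1.056, 0.22, 1.526, -0, 1.395, -0.126], TCP at [236.922, 578.346, 242.3] pointing down, gripper open.
Joint ranges: [-2.98, 2.98], [-0.91, 2.08], [0.09, 2.57], [-1.24, 4.39], [0.2, 2.65], [-2.68, 2.68]. Speed limits (rad/s): [2.57, 2.57, 3.01, 3.14, 3.14, 3.14].

### API

Orientations are given as a unit quaternion [x, y, z, w].
In Python, from station import manip, eyes, order gives the robot as it stands.
- The arm moves only by the shell command python3 -m pendant 'ROWS' [FORCE]. ROWS is a JSON object of lists of equal length, an entry for each row: "claw": the gripper's target within -1 to 1 (fully open at 1, half-way at 0, shut at -1); "slide": the shift along the tool's x, y, z scaled (see below), a list of three; "delta_rot": the turn, a rotation vector about the tool's x, y, z scaled (see below), a list of three. A call has 1 to 8 rows; each row is the pose to reach, as a shift and turn from the pose commanded when the call began, along the tool's axes at that moment; what a row does not reach only later rows make up. The controller multiplies each number of a shift by 8 cm and each number of a turn by 90 degrees. A row lasts 1/8 s, in which the tool goes at most 62.5 mm and 10.7 degrees, less where a joint would pass 70% of its speed; a pose out of reach is approached as far as the arm can. A call with a number of a shift or a turn outside -1 to 1 is refused whole. A call with a gripper value outside its range is refused whole. The fingers move at their own pace and stop on an object; FORCE is the grip in N (left out, the last holds). Time passes only in rows, so rows that repeat a pose let the fingers close. It gives the time, the measured TCP pose, the force, the opening and the grip force at its end, in the units of the state.
- manip.sense(): the state, without advancing time (a new reading comes with each control period).
- eyes.snapshot(name): name is "scene" or "top" or "wrist"; returns a dict with "color" (480x640x3 uint8, red, green, blue), "range_z" (480x640 float32, mm along the optical axis (not along the pixel's ray), 0 where there is no reading), "intrinsics" (3x3 intrinsics, pixels), "position" and "attitude" of the camera in the world. Camera axes: x right, y up, looking along -z (the intrinsics and any distortion apply to the point x, -y, -z); pixel columns grow to the right and rows downward; lengths in mm; the calibration is good to about 2 mm. The wrist camera is an equidistant fisheye: a pixel r from the principal point sees the ray r / f radians off the axis. A picture is of the moment at which its call begins.
- order.sign_off(): hands the job in; it is judged then, once.
The state is a dict: "clock": time; "q": joint angles; "qd": joint speeds; "joint_torque": joint torques, N m; "ee_pos": TCP position; "eef_rot": TCP orientation; "wrist_force": force on the tool from outside, world axes, zero at the start; "moment": the same for the moment, N m; "opening": finger opening in mm; "finger_force": force on a finger pad.
Only numpy, scipy, OpenCV 4.12 (cv2) and the standard library are available. Lean on these libraries where they do the work, as an engineer would, in place of code of your own. Each camera call takes 0.05 s, during which the arm holds its last target. There are 200 camera calls.

### The job

A river stone lies on the charging spot in the bedside table: push the stone aside along the table until it is wholly off the white ring, then push the tall slim cordless lamp by its foot, low down, so that it slides upright across the table and stands with its whole foot inside the ring. Touch the lamp only on its foot, never on its stem or head, do not let it tip over or bump the stone, and lift nothing. Push gently, leave everything else on the table where it is, and take the hand away at the end.

Things in the scene. Friction and masses are not known exactly. Their poses are not given: they have to be found in the camera images.
- lamp: Cordless lamp, loose, 252 mm tall, about 0.55 kg, top-heavy. Foot: blue round disc 72 mm across, upright side wall 26 mm high, then a coned cover up to 30 mm. Slides when the foot's side is pushed (2 to 6 N), tips when pushed high. Origin: centre of the foot's underside, on the table; z up the stem. Starts nearer the robot than the spot. A hand pointing straight down may hit stem or head: lean it, fingertips leading.
- lamp_upper: The lamp's stem and head, fixed to the foot, not to be touched: brass stem 18 mm in diameter from 30 to 200 mm above the table, then a white domed head 62 mm in diameter from 200 to 252 mm. Same origin and axes as the lamp (centre of the foot's underside).
- spot: Charging spot let into the table top, flush, nothing to bump into, fixed: black disc 96 mm in diameter inside a thin white ring (inner diameter 96 mm, outer diameter 106 mm). Origin: its centre, at table height. The lamp's foot (72 mm) fits inside the ring with 12 mm to spare all round.
- stone: Smooth grey river stone, loose, round from above, 70 mm in diameter (widest 12 mm above the table), 26 mm high, flat underside, about 0.2 kg. Origin: centre of its underside. It starts lying on the charging spot; the table to the left (+y) and right (-y) of the spot is free for at least 170 mm from the spot's centre.
- tumbler: Bystander, loose: clear glass tumbler, 74 mm across, 95 mm high; origin at the centre of its underside.
- spectacle_case: Bystander, loose: green spectacle case, 62 mm (x) by 158 mm (y) by 43 mm high; origin at the centre of its underside.
- cream_jar: Bystander, loose: white cream jar with a copper lid, 60 mm across, 50 mm high; origin at the centre of its underside.
There are look-alikes about, which are no part of the job. What is shaped like the stone but blue or turquoise is not meant. What is shaped like the lamp but red is not meant.

How it is judged:
By the outcome, as a careful person would: the job done as asked, in the order asked, and still so for the second after the job is handed in, with the robot touching nothing.
It also fails if it takes over 69 s, if anything falls off the work surface, if the arm or the gripper's body presses on something with over 40 N, if the wrist force passes 120 N, or if a joint passes its speed limit or range.

## Working session

There is one attempt and no reset: what is moved stays moved. The work goes in short steps, Python scripts to look and compute and a shell command to move; the robot and the scene stay as the last step left them, time stands still between calls to the robot, and variables do not carry over. Pictures are saved under pics/ and viewed, at most 10 in all, crops included, and the job is handed in when it is done.

```bash
mkdir -p pics; ls
cat > h.py <<'E'
import numpy as np, cv2
from station import manip, eyes, order
from scipy.spatial.transform import Rotation as R
def cloud(s):
    K=np.array(s["intrinsics"]);d=s["range_z"];v,u=np.mgrid[:480,:640]
    P=np.stack([(u-K[0,2])/K[0,0]*d,-(v-K[1,2])/K[1,1]*d,-d],-1)
    a=np.array(s["attitude"]);Rm=R.from_quat(a).as_matrix() if a.size==4 else a.reshape(3,3)
    return P@Rm.T+np.array(s["position"])
def save(n,im): cv2.imwrite("pics/"+n+".png",im[...,::-1])
E
python3 - <<'E'
from h import *
for n in("top","scene"):
    s=eyes.snapshot(n);save(n+"0",s["color"]);np.save(n+"0.npy",cloud(s));print(n,s["position"],s["attitude"],np.array(s["intrinsics"]).tolist())
print(manip.sense())
E
```

```text
pics
top [ 504.49867269  -22.10785423 1440.09391579] [ 0.02444665 -0.01197664 -0.69932909  0.71428128] [[562.9218702186156, 0.0, 315.4240491790493], [0.0, 562.9218702186156, 236.27685309550927], [0.0, 0.0, 1.0]]
scene [1415.54979402  182.98286547  748.82196473] [0.25981239 0.32897561 0.69709249 0.5816654 ] [[438.7371767019743, 0.0, 323.1641455251207], [0.0, 438.7371767019743, 232.26909745328177], [0.0, 0.0, 1.0]]
{'clock': 0.1, 'q': array([ 1.05589874e+00,  2.21155823e-01,  1.52749729e+00, -2.81100376e-05,
        1.39470587e+00, -1.26104059e-01]), 'qd': array([ 0.00062472, -0.00134307, -0.00236173, -0.0002132 ,  0.00064324,
       -0.00028849]), 'joint_torque': array([ 1.79928760e-03, -4.98241425e+01, -3.90548980e+01, -5.27147938e-05,
        5.60799745e-03,  4.58048805e-05]), 'ee_pos': array([236.67219818, 577.88519852, 241.30300693]), 'eef_rot': array([ 1.93172194e-01,  9.81164473e-01, -8.42552981e-04, -2.65103691e-04]), 'wrist_force': array([-0.1172172 , -0.46451986, -0.40658731]), 'moment': array([-0.03008826,  0.00235449, -0.02336652]), 'finger_force': 0.0, 'opening': 85.4023938285775}
```

View pics/top0.png

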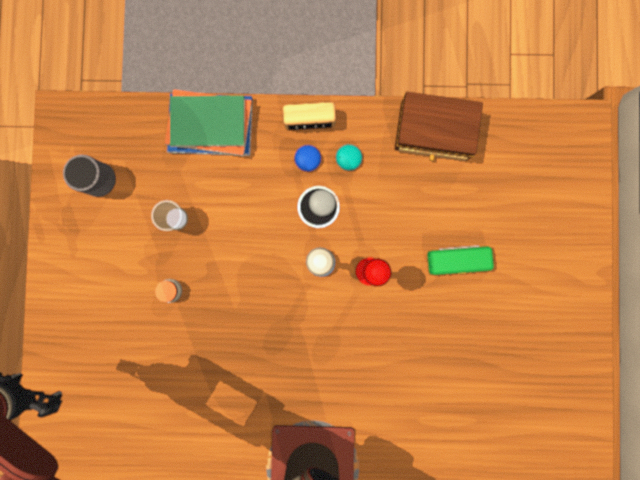

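View pics/scene0.png

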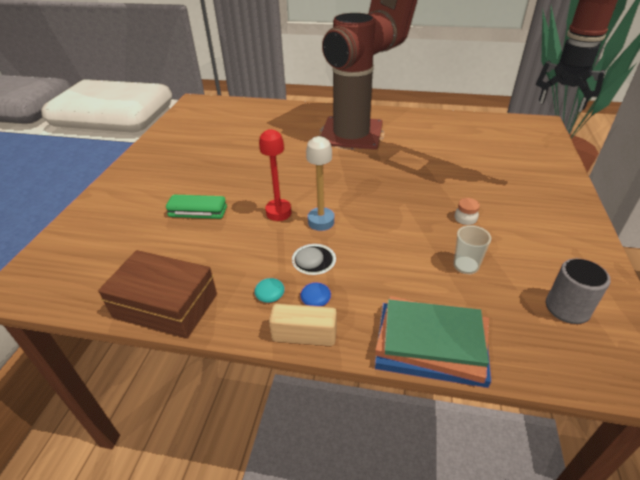

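The top view shows the ring at (319,207) with the grey stone on it at (322,203). The blue (308,158) and turquoise (349,158) stones are look-alikes. The white-headed lamp with the blue foot is at (320,262), scene (320,220). The red lamp at (375,271) is a look-alike. The grey stone and the blue-footed lamp fit the description. Next I measure positions and take a crop to confirm.

Run:
```python
from h import *
def circ(P):
    A=np.c_[2*P[:,:2],np.ones(len(P))];b=(P[:,:2]**2).sum(1);x=np.linalg.lstsq(A,b,rcond=None)[0];return x[:2],np.sqrt(x[2]+x[0]**2+x[1]**2)
def rep(n,P): print(n,len(P),np.round(P.mean(0),1),"min",np.round(P.min(0)),"max",np.round(P.max(0)))
for n in("top","scene"):
    C=np.load(n+"0.npy");im=cv2.imread(f"pics/{n}0.png")[...,::-1].astype(int)
    r,g,b=im[...,0],im[...,1],im[...,2];x,y,z=C[...,0],C[...,1],C[...,2]
    print(n,"table z",np.median(z[(abs(x-400)<60)&(abs(y)<150)]))
    near=(x>350)&(x<760)&(abs(y)<180)
    m=near&(z>150)&(z<300)&(abs(r-b)<60); rep("head",C[m])
    m=near&(b>r+20)&(z<60)&(x<530)&(z>3); 
    if m.sum(): rep("foot",C[m]); f=C[m&(z>8)&(z<24)]; print(" side circ",circ(f) if len(f)>5 else None)
    m=near&(z>8)&(z<40)&(abs(r-b)<40)&(x>540)&(x<700)&(r>60); rep("stone",C[m])
    m=near&(z<6)&(z>-6)&(r>170)&(b>170); rep("ring",C[m]); print(" ",circ(C[m]))
    m=near&(z<6)&(z>-6)&(r<50)&(g<50)&(b<50); rep("black",C[m])
    m=near&(z>10)&(r>120)&(g<50); rep("red",C[m])
C=np.load("top0.npy")
for p in [(308,158),(349,158),(375,271),(460,260),(168,291),(168,215)]: print(p,np.round(C[p[1],p[0]]))
t=cv2.imread("pics/top0.png")[140:300,260:420];s=cv2.imread("pics/scene0.png")[120:320,220:380]
cv2.imwrite("pics/crop.png",np.hstack([cv2.resize(t,(400,400)),cv2.resize(s,(320,400))]))
```

```text
top table z -0.10315284814578263
head 581 [512.7 -11.6 243. ] min [483. -41. 218.] max [542.  17. 259.]
stone 562 [663.2 -11.2  21.9] min [632. -44.   8.] max [697.  47.  33.]
ring 292 [6.525e+02 9.000e-01 6.000e-01] min [602. -52.  -6.] max [709.  53.   6.]
  (array([655.37880977,  -0.8919664 ]), np.float64(50.76998077304147))
black 137 [6.411e+02 1.200e+01 5.000e-01] min [615. -42.  -5.] max [692.  40.   6.]
red 753 [ 493.9 -126.3  197.9] min [ 463. -161.   13.] max [ 525.  -22. 1440.]
scene table z 0.06817050507129352
head 597 [534.4  -7.4 229.6] min [496. -41. 184.] max [551.  20. 253.]
foot 144 [514.4  -9.   28. ] min [487. -45.  24.] max [530.  24.  32.]
 side circ None
stone 487 [665.7  -9.8  21.1] min [541. -46.   8.] max [700.  22.  30.]
ring 153 [656.3   4.4   1. ] min [603. -56.  -3.] max [711.  51.   4.]
  (array([657.72239635,  -2.16222686]), np.float64(50.7993912896471))
black 151 [661.4  23.5   0.7] min [617.  -7.  -3.] max [699.  40.   4.]
red 830 [ 512.5 -129.1  127.6] min [ 466. -165.   10.] max [534. -99. 247.]
(308, 158) [775.  27.  27.]
(349, 158) [777. -77.  27.]
(375, 271) [ 495. -128.  250.]
(460, 260) [ 525. -355.   44.]
(168, 291) [433. 365.  50.]
(168, 215) [625. 383.  10.]
```

View pics/crop.png

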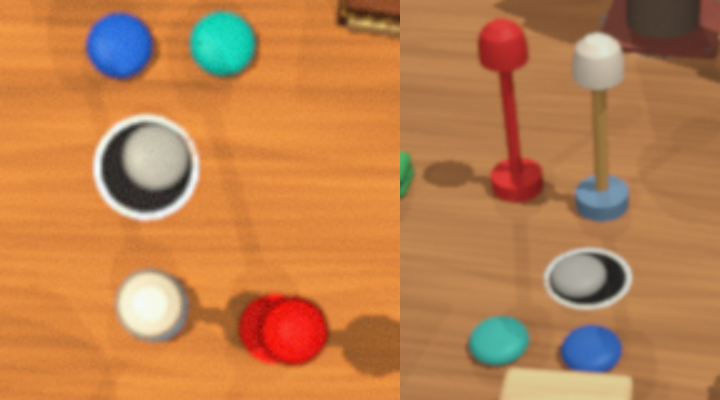

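The crop confirms the grey stone on the ring and the white-headed lamp with the blue foot. The measured sizes and heights match: lamp at about (512,-11), spot (656,-1), stone (666,-9). I'll push the stone towards -y with half-open fingers. First I turn the tool so its axes line up with the world.

```bash
python3 -m pendant '{"claw":[0,0,0,0,0,0,0,0],"slide":[[0,0,0],[0,0,0],[0,0,0],[0,0,0],[0,0,0],[0,0,0],[0,0,0],[0,0,0]],"delta_rot":[[0,0,0.752],[0,0,0.752],[0,0,0.752],[0,0,0.752],[0,0,0.752],[0,0,0.752],[0,0,0.752],[0,0,0.752]]}'
python3 - <<'E'
from h import *
s=eyes.snapshot("wrist");st=manip.sense();r=R.from_quat(st["eef_rot"])
print(r.as_matrix().round(3),"cam in tool",r.inv().apply(np.array(s["position"])-st["ee_pos"]).round(1),st["opening"],st["ee_pos"])
E
```

```text
clock: 1.1
ee_pos: [236.8, 578.1, 241.7]
eef_rot: [0.707, 0.708, -0.0, 0.0]
wrist_force: [-1.4, 0.5, -0.2]
opening: 42.6
finger_force: 0.0
[[-0.002  1.    -0.   ]
 [ 1.     0.002 -0.001]
 [-0.001 -0.    -1.   ]] cam in tool [ 7.040e+01 -1.000e-01 -1.319e+02] 42.57490496234172 [236.79398127 578.1235325  241.82350168]
```

```bash
python3 -m pendant '{"claw":[0,0,0],"slide":[[-0.5,0.4,0],[-0.93,0.77,0],[-0.93,0.77,0]],"delta_rot":[[0,0,0],[0,0,0],[0,0,0]]}' | sed -n 2p
python3 -m pendant '{"claw":[0,0,0],"slide":[[-0.5,0.4,0],[-0.93,0.77,0],[-0.93,0.77,0]],"delta_rot":[[0,0,0],[0,0,0],[0,0,0]]}' | sed -n 2p
python3 -m pendant '{"claw":[0,0,0],"slide":[[-0.5,0.4,0],[-0.93,0.77,0],[-0.93,0.77,0]],"delta_rot":[[0,0,0],[0,0,0],[0,0,0]]}' | sed -n 2p
python3 -m pendant '{"claw":[0,0,0],"slide":[[-0.5,0.4,0],[-0.93,0.77,0],[-0.93,0.77,0]],"delta_rot":[[0,0,0],[0,0,0],[0,0,0]]}' | sed -n 2p
python3 -m pendant '{"claw":[0,0,0],"slide":[[-0.5,0.4,0],[-0.93,0.77,0],[-0.93,0.77,0]],"delta_rot":[[0,0,0],[0,0,0],[0,0,0]]}' | sed -n 2p
python3 -m pendant '{"claw":[0,0,0],"slide":[[-0.5,0.4,0],[-0.93,0.77,0],[-0.93,0.77,0]],"delta_rot":[[0,0,0],[0,0,0],[0,0,0]]}' | sed -n 2p
python3 -m pendant '{"claw":[0,0,0,0],"slide":[[-0.5,0.4,0],[-0.88,0.74,0],[-0.88,0.74,0],[-0.88,0.74,0]],"delta_rot":[[0,0,0],[0,0,0],[0,0,0],[0,0,0]]}'
```

```text
ee_pos: [300.3, 502.1, 242.2]
ee_pos: [361.5, 428.4, 242.3]
ee_pos: [422.9, 354.7, 242.3]
ee_pos: [484.3, 280.8, 242.3]
ee_pos: [545.8, 206.8, 242.1]
ee_pos: [607.4, 132.7, 242.0]
clock: 3.9
ee_pos: [665.2, 64.5, 242.0]
eef_rot: [0.706, 0.708, -0.0, -0.001]
wrist_force: [-0.5, 0.2, 0.0]
opening: 43.0
finger_force: 0.0
```

```bash
python3 -m pendant '{"claw":[0,0,0],"slide":[[0,0,0.6],[0,0,1],[0,0,1]],"delta_rot":[[0,0,0],[0,0,0],[0,0,0]]}' | sed -n 2p
python3 -m pendant '{"claw":[0,0,0],"slide":[[0,0,0.6],[0,0,1],[0,0,1]],"delta_rot":[[0,0,0],[0,0,0],[0,0,0]]}' | sed -n 2p
python3 -m pendant '{"claw":[0,0,0,0,0],"slide":[[0,0,0.2],[0,0,0.4],[0,0,0.6],[0,0,0.8],[0,0,0.8]],"delta_rot":[[0,0,0],[0,0,0],[0,0,0],[0,0,0],[0,0,0]]}'
python3 - <<'E'
from h import *
s=eyes.snapshot("wrist");save("w1",s["color"])
E
```

```text
ee_pos: [662.8, 64.2, 158.8]
ee_pos: [664.4, 63.1, 81.2]
clock: 5.28
ee_pos: [664.4, 61.8, 15.8]
eef_rot: [0.707, 0.707, -0.001, -0.001]
wrist_force: [-1.2, -0.0, 0.3]
opening: 42.9
finger_force: 0.0
```

View pics/w1.png

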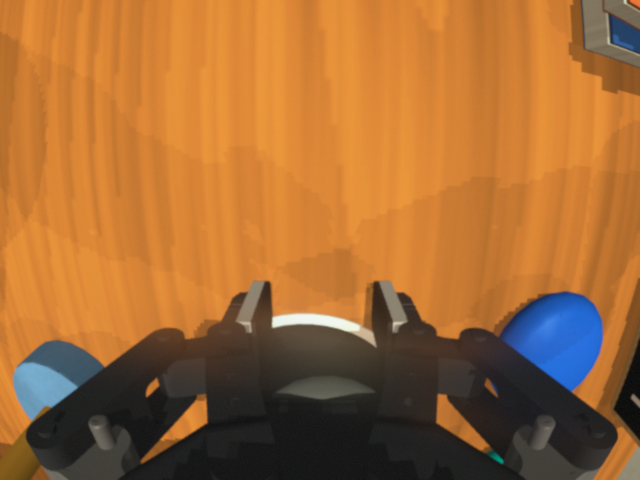

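The wrist view shows the stone centred between the fingertips at about (325,385), and no contact yet. Now I push it gently towards -y.

```bash
python3 -m pendant '{"claw":[0,0,0,0,0,0,0,0],"slide":[[-0.075,0,0],[-0.15,0,0],[-0.225,0,0],[-0.3,0,0],[-0.375,0,0],[-0.45,0,0],[-0.525,0,0],[-0.6,0,0]],"delta_rot":[[0,0,0],[0,0,0],[0,0,0],[0,0,0],[0,0,0],[0,0,0],[0,0,0],[0,0,0]]}' | sed -n '2p;4p'
python3 -m pendant '{"claw":[0,0,0,0,0,0,0,0],"slide":[[-0.075,0,0],[-0.15,0,0],[-0.225,0,0],[-0.3,0,0],[-0.375,0,0],[-0.45,0,0],[-0.525,0,0],[-0.6,0,0]],"delta_rot":[[0,0,0],[0,0,0],[0,0,0],[0,0,0],[0,0,0],[0,0,0],[0,0,0],[0,0,0]]}' | sed -n '2p;4p'
python3 -m pendant '{"claw":[0,0,0,0,0,0,0,0],"slide":[[-0.075,0,0],[-0.15,0,0],[-0.225,0,0],[-0.3,0,0],[-0.35,0,0],[-0.4,0,0],[-0.43,0,0],[-0.45,0,0]],"delta_rot":[[0,0,0],[0,0,0],[0,0,0],[0,0,0],[0,0,0],[0,0,0],[0,0,0],[0,0,0]]}'
cat > loc.py <<'E'
from h import *
import sys
C={}
for n in("top","scene"):
    s=eyes.snapshot(n);c=cloud(s);im=s["color"].astype(int);save(sys.argv[1]+n,s["color"])
    r,g,b=im[...,0],im[...,1],im[...,2];x,y,z=c[...,0],c[...,1],c[...,2]
    near=(x>420)&(x<735)&(y<90)&(y>-240)
    def rep(k,m):
        P=c[m]
        if len(P)>5: print(n,k,len(P),"med",np.round(np.median(P,0),1),"lo",np.round(np.percentile(P,3,axis=0)),"hi",np.round(np.percentile(P,97,axis=0)))
    rep("head",near&(z>205)&(z<256)&(abs(r-b)<70)&(r>120))
    rep("foot",near&(b>r+20)&(z>15)&(z<34)&(x<730))
    rep("stone",near&(z>8)&(z<32)&(abs(r-b)<30)&(r>75)&(x>600)&(y<-60))
    rep("ring",near&(z<5)&(z>-5)&(r>170)&(b>170))
print(manip.sense()["ee_pos"],manip.sense()["clock"])
E
python3 loc.py a
```

```text
ee_pos: [666.1, 13.7, 18.3]
wrist_force: [0.2, 0.9, 1.0]
ee_pos: [666.2, -34.5, 18.3]
wrist_force: [-0.4, 1.0, 1.1]
clock: 8.32
ee_pos: [666.2, -70.2, 18.3]
eef_rot: [0.707, 0.707, -0.0, -0.0]
wrist_force: [1.0, 1.4, 1.0]
opening: 43.0
finger_force: 0.7
top head 8 med [635.3 -45.4 216. ] lo [626. -71. 212.] hi [639. -42. 220.]
top stone 74 med [ 640.7 -107.7   21.6] lo [ 633. -123.   15.] hi [648. -93.  28.]
top ring 205 med [6.404e+02 2.830e+01 2.000e-01] lo [605. -50.  -4.] hi [706.  51.   4.]
scene head 595 med [537.   -7.7 230.6] lo [511. -40. 206.] hi [683.  17. 251.]
scene foot 333 med [532.4  -6.2  27.2] lo [496. -40.  17.] hi [552.  20.  31.]
scene stone 289 med [ 688.8 -112.8   22.3] lo [ 655. -136.   12.] hi [702. -65.  28.]
scene ring 210 med [ 6.643e+02 -2.000e-01  1.300e+00] lo [606. -53.  -1.] hi [709.  49.   4.]
[666.24622601 -70.30874358  18.33303429] 8.425
```

The stone moved to about (666,-112), off the ring. Now I back off, rise, and go round the lamp on the +y side. There I turn and lean the tool so the camera is at the rear.

```bash
python3 -m pendant '{"claw":[0,0,0],"slide":[[0.2,0,0],[0.5,0,0],[0.5,0,0]],"delta_rot":[[0,0,0],[0,0,0],[0,0,0]]}' | sed -n 2p
python3 -m pendant '{"claw":[0,0,0],"slide":[[0,0,-0.6],[0,0,-1],[0,0,-1]],"delta_rot":[[0,0,0],[0,0,0],[0,0,0]]}' | sed -n 2p
python3 -m pendant '{"claw":[0,0,0],"slide":[[0.5,0,-0.5],[1,0,-1],[1,0,-1]],"delta_rot":[[0,0,0],[0,0,0],[0,0,0]]}' | sed -n 2p
python3 -m pendant '{"claw":[0,0,0],"slide":[[0.5,-0.5,0],[1,-1,0],[1,-1,0]],"delta_rot":[[0,0,0],[0,0,0],[0,0,0]]}' | sed -n 2p
python3 -m pendant '{"claw":[0,0,0],"slide":[[0,-0.6,0],[0,-1,0],[0,-1,0]],"delta_rot":[[0,0,0],[0,0,0],[0,0,0]]}' | sed -n 2p
python3 -m pendant '{"claw":[0,0,0],"slide":[[0,-0.6,0],[0,-1,0],[0,-1,0]],"delta_rot":[[0,0,0],[0,0,0],[0,0,0]]}' | sed -n 2p
python3 -m pendant '{"claw":[0,0,0,0,0],"slide":[[0,0,0],[0,0,0],[0,0,0],[0,0,0],[0,0,0]],"delta_rot":[[0,0,-0.5],[0,0,-0.5],[0,0,-0.5],[0,0,-0.5],[0,0,-0.5]]}' | sed -n 2p
python3 -m pendant '{"claw":[0,0,0,0,0],"slide":[[0,0,0],[0,0,0],[0,0,0],[0,0,0],[0,0,0]],"delta_rot":[[0,0,-0.5],[0,0,-0.5],[0,0,-0.5],[0,0,-0.5],[0,0,-0.5]]}' | sed -n 2p
python3 -m pendant '{"claw":[0,0,0,0,0],"slide":[[0.1,0,0],[0.2,0,0],[0.3,0,0],[0.3,0,0],[0.3,0,0]],"delta_rot":[[0,-0.39,0],[0,-0.39,0],[0,-0.39,0],[0,-0.39,0],[0,-0.39,0]]}'
python3 loc.py b
python3 - <<'E'
from h import *
print(R.from_quat(manip.sense()["eef_rot"]).as_matrix().round(3))
E
```

```text
ee_pos: [665.9, -27.1, 18.1]
ee_pos: [668.9, -30.1, 102.5]
ee_pos: [667.9, 52.9, 181.8]
ee_pos: [582.3, 131.7, 175.5]
ee_pos: [504.4, 128.8, 176.7]
ee_pos: [425.7, 129.1, 177.7]
ee_pos: [427.7, 129.2, 178.4]
ee_pos: [426.9, 129.4, 178.3]
clock: 12.55
ee_pos: [401.7, 129.8, 178.3]
eef_rot: [0.001, 0.953, 0.001, 0.302]
wrist_force: [-0.2, -0.5, 0.2]
opening: 42.7
finger_force: 0.0
top head 612 med [513.2 -11.4 244. ] lo [486. -37. 225.] hi [539.  14. 253.]
top stone 469 med [ 663.1 -107.9   22.9] lo [ 636. -135.   15.] hi [690. -80.  29.]
top ring 298 med [ 6.527e+02 -3.500e+00  4.000e-01] lo [605. -52.  -4.] hi [708.  51.   4.]
scene head 562 med [536.7  -6.7 232.9] lo [511. -35. 207.] hi [547.  17. 251.]
scene foot 337 med [532.5  -5.9  27.3] lo [496. -40.  17.] hi [552.  20.  31.]
scene stone 430 med [ 679.9 -104.7   22.8] lo [ 648. -134.   12.] hi [701. -79.  27.]
scene ring 191 med [664.5  -4.7   1.2] lo [609. -54.  -1.] hi [709.  49.   4.]
[402.87703415 129.76377822 179.48885386] 12.65
[[-0.818  0.001  0.576]
 [ 0.002  1.     0.001]
 [-0.576  0.001 -0.818]]
```

View pics/bscene.png

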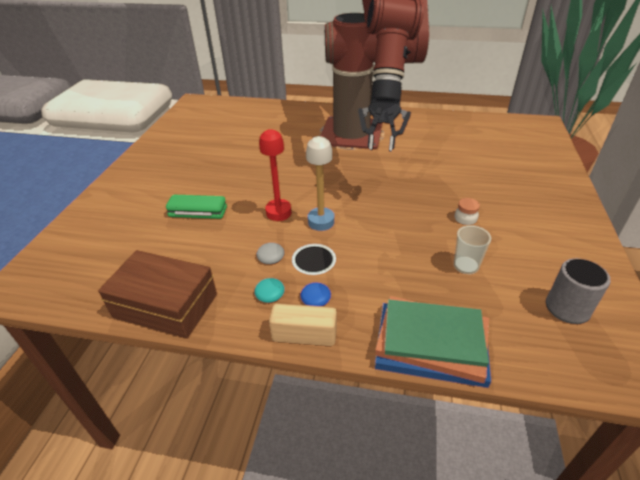

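The scene shows the stone at (270,253), clear of the ring (315,259). The lamp is untouched at (320,220) and the hand is behind it. Now I yaw 3.8° towards the spot, line up behind the lamp and lower the hand.

```bash
python3 -m pendant '{"claw":[0,0],"slide":[[0,0,0],[0,0,0]],"delta_rot":[[-0.0243,0,-0.0345],[-0.0243,0,-0.0345]]}' | sed -n 2p
python3 -m pendant '{"claw":[0,0,0],"slide":[[0,-0.5,0],[0,-0.92,0],[0,-0.92,0]],"delta_rot":[[0,0,0],[0,0,0],[0,0,0]]}' | sed -n 2p
python3 -m pendant '{"claw":[0,0,0],"slide":[[0,-0.5,0],[0,-0.92,0],[0,-0.92,0]],"delta_rot":[[0,0,0],[0,0,0],[0,0,0]]}' | sed -n 2p
python3 -m pendant '{"claw":[0,0,0],"slide":[[0.3,0,0.42],[0.585,0,0.83],[0.585,0,0.83]],"delta_rot":[[0,0,0],[0,0,0],[0,0,0]]}' | sed -n 2p
python3 -m pendant '{"claw":[0,0,0,0],"slide":[[0.2,0,0.28],[0.4,0,0.57],[0.4,0,0.57],[0.4,0,0.57]],"delta_rot":[[0,0,0],[0,0,0],[0,0,0],[0,0,0]]}'
python3 - <<'E'
from h import *
s=manip.sense();print(R.from_quat(s["eef_rot"]).as_matrix().round(4),s["ee_pos"],s["wrist_force"])
s=eyes.snapshot("wrist");save("w2",s["color"])
E
```

```text
ee_pos: [403.0, 129.0, 179.1]
ee_pos: [416.6, 54.8, 184.4]
ee_pos: [420.5, -17.5, 183.5]
ee_pos: [440.2, -15.7, 103.8]
clock: 14.52
ee_pos: [449.3, -18.8, 54.2]
eef_rot: [-0.033, 0.958, 0.012, 0.286]
wrist_force: [-0.5, -1.1, -0.8]
opening: 43.2
finger_force: 0.0
[[-0.8339 -0.0702  0.5474]
 [-0.0571  0.9975  0.0411]
 [-0.5489  0.003  -0.8359]] [449.28520505 -18.75830752  54.22733914] [-0.45119591 -1.12342324 -0.82142823]
```

View pics/w2.png

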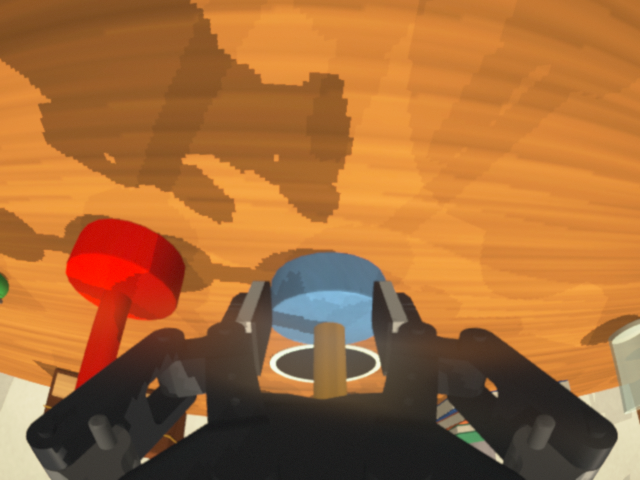

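The wrist view shows the blue foot (328,300) centred between the fingertips, with the ring behind it at (325,363). The arm fell short of the x I asked for, so I check the joint limits.

Run:
```python
from h import *
s=manip.sense();print(s["q"].round(3),s["ee_pos"].round(1),s["clock"])
```

```text
[-0.408 -0.35   2.571  0.603  0.465 -2.53 ] [449.5 -19.1  54.5] 14.575
```

Elbow joint 3 is at its limit. I reduce the lean by about 6°, which moves the wrist forward and unfolds the elbow.

```bash
python3 -m pendant '{"claw":[0,0,0],"slide":[[0,0,0],[0,0,0],[0,0,0]],"delta_rot":[[0,0.035,0],[0,0.07,0],[0,0.07,0]]}'
cat > st.py <<'E'
from h import *
s=manip.sense();M=R.from_quat(s["eef_rot"]).as_matrix();print(s["q"].round(3),s["ee_pos"].round(1),s["wrist_force"].round(1),s["clock"]);print(M.round(4))
print("yaw",np.degrees(np.arctan2(-M[0,1],M[1,1])).round(2),"lean",np.degrees(np.arctan2(np.hypot(M[0,2],M[1,2]),-M[2,2])).round(1),"roll",M[2,1].round(4))
E
python3 st.py
```

```text
clock: 14.95
ee_pos: [450.4, -19.6, 55.0]
eef_rot: [-0.034, 0.972, 0.009, 0.234]
wrist_force: [-0.2, -0.9, 0.5]
opening: 43.0
finger_force: 0.0
[-0.36  -0.293  2.488  0.379  0.543 -2.286] [450.4 -19.6  55. ] [-0.2 -0.9  0.5] 14.95
[[-0.8878 -0.07    0.4548]
 [-0.0618  0.9975  0.033 ]
 [-0.456   0.0012 -0.89  ]]
yaw 4.01 lean 27.1 roll 0.0012
```

```bash
python3 -m pendant '{"claw":[0,0,0,0,0,0],"slide":[[0.05,0.05,0.1],[0.1,0.05,0.2],[0.16,0.05,0.31],[0.19,0.05,0.37],[0.217,0.05,0.423],[0.217,0.05,0.423]],"delta_rot":[[0,0,0],[0,0,0],[0,0,0],[0,0,0],[0,0,0],[0,0,0]]}'
python3 st.py
```

```text
clock: 15.7
ee_pos: [447.5, -15.0, 13.8]
eef_rot: [-0.033, 0.972, 0.01, 0.232]
wrist_force: [0.4, 0.8, 0.3]
opening: 42.6
finger_force: 0.0
[-0.348 -0.166  2.496  0.472  0.422 -2.382] [447.5 -15.   13.8] [0.4 0.8 0.3] 15.7
[[-0.8905 -0.0689  0.4498]
 [-0.0598  0.9976  0.0346]
 [-0.4511  0.0039 -0.8925]]
yaw 3.95 lean 26.8 roll 0.0039
```

```bash
python3 -m pendant '{"claw":[0,0,0,0,0,0,0,0],"slide":[[-0.04,0,0],[-0.08,0,0.01],[-0.12,0,0.03],[-0.15,0,0.047],[-0.18,0,0.063],[-0.21,0,0.079],[-0.245,0,0.095],[-0.279,0,0.113]],"delta_rot":[[0,0,0],[0,0,0],[0,0,0],[0,0,0],[0,0,0],[0,0,0],[0,0,0],[0,0,0]]}'
python3 loc.py c; python3 st.py
```

```text
clock: 16.7
ee_pos: [472.0, -13.4, 16.4]
eef_rot: [-0.033, 0.972, 0.01, 0.232]
wrist_force: [0.7, -0.0, -0.7]
opening: 42.8
finger_force: 0.0
top head 607 med [513.1 -11.3 244. ] lo [486. -37. 225.] hi [539.  14. 253.]
top stone 467 med [ 663.4 -109.    22.8] lo [ 636. -135.   16.] hi [690. -80.  30.]
top ring 300 med [ 6.553e+02 -2.400e+00  1.000e-01] lo [605. -52.  -4.] hi [708.  50.   4.]
scene head 573 med [536.3  -7.  232.1] lo [505. -36. 206.] hi [548.  18. 251.]
scene foot 344 med [532.5  -6.2  27.1] lo [494. -40.  17.] hi [553.  20.  31.]
scene stone 430 med [ 679.9 -104.7   22.6] lo [ 648. -134.   13.] hi [700. -79.  27.]
scene ring 180 med [667.7 -12.8   0.9] lo [606. -54.  -2.] hi [708.  48.   4.]
[472.20408999 -13.47222164  16.5111372 ] 16.8
[-0.317 -0.102  2.435  0.452  0.408 -2.337] [472.2 -13.5  16.5] [ 0.3 -0.   0.2] 16.8
[[-0.8899 -0.0693  0.451 ]
 [-0.0603  0.9976  0.0342]
 [-0.4522  0.0032 -0.8919]]
yaw 3.97 lean 26.9 roll 0.0032
```

```bash
python3 -m pendant '{"claw":[0,0,0,0,0,0,0,0],"slide":[[-0.022,0,0.011],[-0.045,0,0.0225],[-0.067,0,0.034],[-0.089,0,0.045],[-0.112,0,0.0565],[-0.134,0,0.068],[-0.156,0,0.079],[-0.179,0,0.09]],"delta_rot":[[0,0,0],[0,0,0],[0,0,0],[0,0,0],[0,0,0],[0,0,0],[0,0,0],[0,0,0]]}'
python3 loc.py d
python3 - <<'E'
from h import *
s=eyes.snapshot("wrist");save("w3",s["color"][180:460,180:480].repeat(2,0).repeat(2,1))
E
```

```text
clock: 17.8
ee_pos: [487.8, -12.3, 16.3]
eef_rot: [-0.033, 0.972, 0.01, 0.232]
wrist_force: [-1.2, 0.3, -1.7]
opening: 42.5
finger_force: 1.2
top head 614 med [524.8 -11.  243.8] lo [499. -36. 225.] hi [552.  15. 253.]
top foot 14 med [498.1 -28.4  26.8] lo [493. -36.  23.] hi [505. -13.  29.]
top stone 463 med [ 663.  -107.7   22.9] lo [ 636. -135.   15.] hi [690. -80.  30.]
top ring 303 med [ 6.58e+02 -4.60e+00  1.00e-01] lo [605. -52.  -4.] hi [708.  50.   5.]
scene head 616 med [549.2  -8.3 230.7] lo [432. -35. 207.] hi [561.  18. 251.]
scene foot 355 med [545.8  -5.1  27.1] lo [507. -39.  17.] hi [566.  21.  31.]
scene stone 429 med [ 679.2 -104.7   22.8] lo [ 649. -134.   12.] hi [701. -79.  27.]
scene ring 181 med [668.1 -13.8   1.4] lo [608. -54.  -2.] hi [709.  48.   4.]
[488.05837019 -12.33248587  16.49231767] 17.9
```

View pics/w3.png

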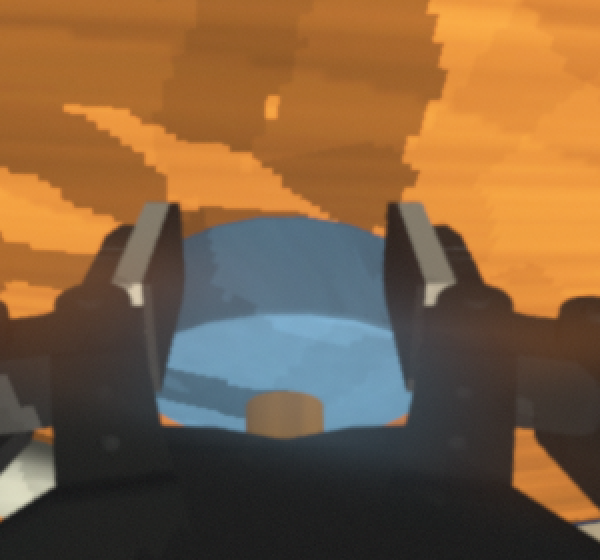

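The foot sits centred between the fingers, which bear on its side wall well clear of the stem. The lamp slid 13 mm and stayed upright, so I continue the push.

```bash
python3 -m pendant '{"claw":[0,0,0,0,0,0,0,0],"slide":[[-0.0335,0,0.017],[-0.067,0,0.034],[-0.1,0,0.051],[-0.134,0,0.068],[-0.1675,0,0.085],[-0.201,0,0.102],[-0.2345,0,0.1185],[-0.268,0,0.1355]],"delta_rot":[[0,0,0],[0,0,0],[0,0,0],[0,0,0],[0,0,0],[0,0,0],[0,0,0],[0,0,0]]}' | sed -n '2p;4p'
python3 -m pendant '{"claw":[0,0,0,0,0,0,0,0],"slide":[[-0.0335,0,0.017],[-0.067,0,0.034],[-0.1,0,0.051],[-0.134,0,0.068],[-0.1675,0,0.085],[-0.201,0,0.102],[-0.2345,0,0.1185],[-0.268,0,0.1355]],"delta_rot":[[0,0,0],[0,0,0],[0,0,0],[0,0,0],[0,0,0],[0,0,0],[0,0,0],[0,0,0]]}' | sed -n '2p;4p'
python3 loc.py e; python3 st.py
```

```text
ee_pos: [511.9, -10.6, 16.4]
wrist_force: [-2.8, -0.3, 0.3]
ee_pos: [535.9, -9.0, 16.4]
wrist_force: [-3.0, -0.3, -0.5]
top head 627 med [572.5  -7.6 243.2] lo [546. -33. 220.] hi [599.  18. 253.]
top foot 96 med [548.2 -11.1  26.4] lo [540. -38.  21.] hi [564.  20.  33.]
top stone 456 med [ 663.2 -107.4   23.1] lo [ 636. -135.   15.] hi [690. -80.  30.]
top ring 251 med [6.706e+02 5.300e+00 3.000e-01] lo [614. -53.  -4.] hi [708.  51.   4.]
scene head 722 med [595.5  -5.  233.1] lo [458. -31. 207.] hi [610.  21. 252.]
scene foot 383 med [593.8  -1.7  27.2] lo [556. -36.  16.] hi [614.  25.  31.]
scene stone 427 med [ 679.2 -104.7   22.5] lo [ 649. -134.   12.] hi [701. -78.  27.]
scene ring 159 med [676.8  -7.5   1.3] lo [612. -54.  -1.] hi [710.  48.   4.]
[536.22846313  -9.02401291  16.66287214] 20.05
[-0.254  0.06   2.277  0.4    0.385 -2.233] [536.2  -9.   16.7] [-0.   0.  -0.6] 20.05
[[-0.8898 -0.0692  0.4512]
 [-0.0603  0.9976  0.0342]
 [-0.4524  0.0032 -0.8918]]
yaw 3.97 lean 26.9 roll 0.0032
```

```bash
python3 -m pendant '{"claw":[0,0,0,0,0,0,0,0],"slide":[[-0.0335,0,0.017],[-0.067,0,0.034],[-0.1,0,0.051],[-0.134,0,0.068],[-0.1675,0,0.085],[-0.201,0,0.102],[-0.2345,0,0.1185],[-0.268,0,0.1355]],"delta_rot":[[0,0,0],[0,0,0],[0,0,0],[0,0,0],[0,0,0],[0,0,0],[0,0,0],[0,0,0]]}' | sed -n '2p;4p'
python3 -m pendant '{"claw":[0,0,0,0,0,0,0,0],"slide":[[-0.0335,0,0.017],[-0.067,0,0.034],[-0.1,0,0.051],[-0.134,0,0.068],[-0.1675,0,0.085],[-0.201,0,0.102],[-0.2345,0,0.1185],[-0.268,0,0.1355]],"delta_rot":[[0,0,0],[0,0,0],[0,0,0],[0,0,0],[0,0,0],[0,0,0],[0,0,0],[0,0,0]]}' | sed -n '2p;4p'
python3 -m pendant '{"claw":[0,0,0,0,0,0,0,0],"slide":[[-0.0335,0,0.017],[-0.067,0,0.034],[-0.1,0,0.051],[-0.134,0,0.068],[-0.1675,0,0.085],[-0.201,0,0.102],[-0.2345,0,0.1185],[-0.268,0,0.1355]],"delta_rot":[[0,0,0],[0,0,0],[0,0,0],[0,0,0],[0,0,0],[0,0,0],[0,0,0],[0,0,0]]}' | sed -n '2p;4p'
python3 loc.py f
```

```text
ee_pos: [559.9, -7.3, 16.5]
wrist_force: [-3.2, -0.6, 0.4]
ee_pos: [583.8, -5.7, 16.5]
wrist_force: [-2.5, -0.5, 0.2]
ee_pos: [607.8, -4.0, 16.5]
wrist_force: [-2.4, -0.4, 0.5]
top head 630 med [642.5  -2.4 243.5] lo [618. -28. 221.] hi [669.  24. 253.]
top foot 242 med [626.6  -4.6  27.5] lo [612. -34.  18.] hi [649.  29.  32.]
top stone 465 med [ 661.7 -107.2   23.1] lo [ 636. -135.   16.] hi [690. -80.  29.]
top ring 186 med [657.4  -9.6   0.8] lo [605. -52.  -4.] hi [701.  51.   5.]
scene head 775 med [667.8   1.  233.8] lo [533. -26. 207.] hi [681.  26. 252.]
scene foot 442 med [665.    4.4  27.3] lo [627. -32.  16.] hi [685.  30.  31.]
scene stone 433 med [ 679.3 -105.    23.1] lo [ 648. -134.   12.] hi [700. -79.  27.]
scene ring 117 med [685.2   3.7   1.2] lo [625. -54.  -1.] hi [708.  48.   4.]
[608.12366154  -4.03261139  16.69413334] 23.15
```

```bash
python3 -m pendant '{"claw":[0,0,0,0,0,0,0,0],"slide":[[-0.022,0,0.011],[-0.045,0,0.0225],[-0.067,0,0.034],[-0.089,0,0.045],[-0.107,0,0.054],[-0.123,0,0.062],[-0.135,0,0.068],[-0.142,0,0.072]],"delta_rot":[[0,0,0],[0,0,0],[0,0,0],[0,0,0],[0,0,0],[0,0,0],[0,0,0],[0,0,0]]}'
python3 -m pendant '{"claw":[0,0,0,0,0],"slide":[[0.04,0,-0.02],[0.12,0,-0.06],[0.25,0,-0.125],[0.4,0,-0.2],[0.4,0,-0.2]],"delta_rot":[[0,0,0],[0,0,0],[0,0,0],[0,0,0],[0,0,0]]}' | sed -n '2p;4p'
python3 loc.py g
python3 - <<'E'
import cv2,numpy as np
t=cv2.imread("pics/gtop.png")[140:300,240:400];s=cv2.imread("pics/gscene.png")[120:320,220:380]
cv2.imwrite("pics/gcrop.png",np.hstack([cv2.resize(t,(400,400)),cv2.resize(s,(400,400))]))
E
```

```text
clock: 24.15
ee_pos: [620.4, -3.1, 16.5]
eef_rot: [-0.033, 0.972, 0.01, 0.232]
wrist_force: [-3.2, -0.4, -0.6]
opening: 42.5
finger_force: 1.6
ee_pos: [583.0, -5.5, 15.8]
wrist_force: [-0.1, -1.0, 0.1]
top head 623 med [654.   -1.9 243.5] lo [629. -28. 219.] hi [681.  24. 253.]
top foot 252 med [640.7  -4.2  27. ] lo [624. -34.  21.] hi [662.  31.  32.]
top stone 479 med [ 663.  -107.    23.1] lo [ 636. -135.   15.] hi [690. -80.  30.]
top ring 210 med [ 6.318e+02 -5.800e+00  4.000e-01] lo [602. -52.  -4.] hi [690.  51.   5.]
scene head 797 med [679.1   1.9 233.5] lo [508. -25. 207.] hi [693.  27. 252.]
scene foot 450 med [676.1   4.4  27. ] lo [640. -31.  18.] hi [697.  31.  31.]
scene stone 425 med [ 679.7 -104.5   23. ] lo [ 650. -133.   12.] hi [701. -79.  27.]
scene ring 120 med [682.1   1.5   0.9] lo [618. -52.  -1.] hi [708.  49.   4.]
[584.69207024  -5.78361759  16.6507308 ] 24.875
```

View pics/gcrop.png

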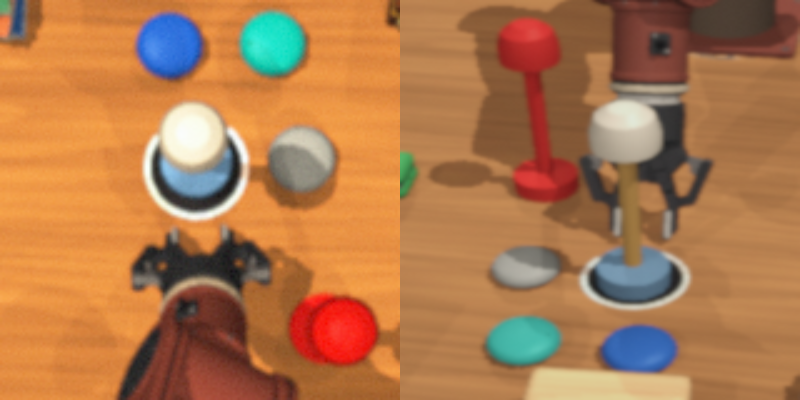

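The crop shows the foot sitting inside the ring with black all round. The stone is clear to its right, and the bystanders and look-alikes have not moved. I move the hand further away and hand in.

```bash
python3 -m pendant '{"claw":[0,0,0,0,0,0],"slide":[[0.08,0,-0.18],[0.16,0,-0.36],[0.25,0,-0.55],[0.33,0,-0.73],[0.33,0,-0.73],[0.33,0,-0.73]],"delta_rot":[[0,0,0],[0,0,0],[0,0,0],[0,0,0],[0,0,0],[0,0,0]]}'
python3 -c "
from station import order
print(order.sign_off())"
```

```text
clock: 25.62
ee_pos: [535.5, -9.3, 56.7]
eef_rot: [-0.033, 0.972, 0.01, 0.233]
wrist_force: [0.5, 0.5, 0.7]
opening: 42.6
finger_force: 0.0
the job is handed in; nothing more can be done
None
```

The job is handed in: the stone is wholly off the ring and the lamp stands upright with its whole foot inside it, about 2 mm off centre by the cameras, with the hand withdrawn at 25.6 s; joint 3 read 2.571 rad against its 2.57 limit for a moment before I backed it off, and no verdict was returned.

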